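Spring check of a tilting mirror mount

TASK

Check the spring travel of the tilting mirror: with a fingertip, gently press down the blue pad on the mirror plate's free corner until the pointer at the opposite end stands inside the red band on the scale, and keep it there for a good second; do not let it run up clear past the band. Then let go so that the plate springs all the way back. Keep off the mirror glass, do not pinch or lift anything, do not move the mount or the red band, and leave the small things round it where they are.

Things in the scene. Friction and masses are not known exactly. Their poses are not given: they have to be found in the camera images.
- mirror_mount: Grey mirror mount, 1.3 kg, standing loose: cross-shaped base (255 mm along x, 205 mm along y, 14 mm thick), two pivot posts, an upright white scale (top 135 mm above the table). Origin at table height under the mirror's centre. x points level from the blue pad towards the scale, y along the pivot line (75 mm above the table), z up
- tilt_plate (a joint): Tilt of the plate about the pivot line, rad: 0 = level, at rest; grows as the pad is pressed; end stop 0.32. The plate is a 140 mm aluminium square, 8 mm thick, set cornerwise (corners 99 mm from its centre along mount x and y). Spring 2.0 Nm per rad plus 0.12 Nm preload: the pad takes about 1.5 N to start, 7 N at 0.23 rad
- press_pad: Blue round pad, 26 mm across and 12 mm high, fixed on the plate's corner that points away from the scale, centre 80 mm from the pivot line (mount x = -80 mm). The place to press. Origin at the centre of its underside
- pad_top (a point): Centre of the top face of the blue pad, 91 mm above the table at rest. A drop of 1 mm here raises the pointer about 1.6 mm
- mirror_glass: Round mirror in a dark rim, 79 mm across and 4 mm thick, on the middle of the plate (its edge 27 mm from the pad's edge, its top 8 mm lower than the pad's). Not to be touched. Origin at the centre of its underside
- pointer_tip (a point): Tip of the pointer, a brass rod with a thin green end (4 mm thick), on the plate's corner towards the scale, 130 mm from the pivot line and in its plane: its height is 75 mm + 130 mm x sin(tilt). It rises in front of the scale as the pad goes down
- mark_centre (a point): Centre of the front of the red band, a plastic rider 42 mm wide and 12 mm tall (6 mm up and down from this point), clasping the white scale. Its z axis is up. The pointer passes about 4 mm in front of it without touching
- mark_rider (a joint): Height of the red band's centre above the pointer's rest height (75 mm above the table), m; set between 0.014 and 0.030 and held there by friction. Not to be moved
- ink_jar: Clear jar with a dark cap, 46 mm across, 88 mm high, standing loose near the mount. Origin at the centre of its underside. Bystander
- label_jar: Small cream-labelled jar with a black lid, 53 mm across, 66 mm high, loose. Origin at the centre of its underside. Bystander
- grey_eraser: Grey eraser, 22 x 45 x 13 mm, lying loose. Origin at the centre of its underside. Bystander
- blue_pastel: Blue pastel stick, 11 x 45 x 12 mm, lying loose. Origin at the centre of its underside. Bystander

How it is judged:
By the outcome, as a careful person would: the job done as asked, in the order asked, and still so for the second after the job is handed in, with the robot touching nothing.
It also fails if it takes over 32 s, if anything falls off the work surface, if the arm or the gripper's body presses on something with over 40 N, if the wrist force passes 120 N, or if a joint passes its speed limit or range.

ROBOT

A 6-joint arm with a two-finger parallel gripper is mounted at the origin on the work surface; the furniture and walls round the work are solid. World frame = base frame: x ahead of the robot, y to its left, z up, the work surface at z = 0. Lengths are in m, angles in degrees, forces in N, time in s.
With the tool pointing down it reaches from about 0.4 to 0.825 m from the base axis. Payload 7 kg.
Tool frame: the origin (TCP) lies midway between the tips of the shut fingers; the grasp point (between the pads) lies 19 mm behind it; z points along the fingers, y is the line along which they close (so a half turn about z gives the same grasp; the last joint's range is limited). The gripper opens to 88 mm and grips with 3 to 60 N. Pads are 19 mm wide; open, the fingers measure 130 mm over their backs; the gripper's body (78 mm by 193 mm) begins 47 mm behind the grasp point.
Start: joints at [81.137, 20.546, 0.682, 0, -70.136, -16.507], TCP at [0.289, 0.61, 0.227] pointing down, gripper open.
Joint ranges: [-176.03, 176.03], [-82.01, 121.73], [-58.28, 71.71], [-173.87, 95.51], [-174.79, -0.11], [-173.66, 173.66]. Speed limits (degrees/s): [136.94, 136.94, 172.46, 180, 180, 180].

INTERFACE

Orientations are given as [roll, pitch, yaw] about the fixed x, y, z axes, in that order (R = Rz(yaw) Ry(pitch) Rx(roll)).
In Python, from plant import r gives the robot as it stands.
- The arm moves only by the tool carry_out, never from a script. Its argument "deltas" is a list of rows, each a list of 3 entries, a list of its own where there are three numbers: the opening, from 0 (shut) to 1 (fully open), then the shift along the tool's x, y, z in mm, then the turn, a rotation vector about the tool's x, y, z in rad. In form: [[gripper, [tx, ty, tz], [rx, ry, rz]], ...]. A call has 1 to 12 rows; each row is the pose to reach, as a shift and turn from the pose commanded when the call began, along the tool's axes at that moment; what a row does not reach only later rows make up. A row lasts 1/10 s, in which the tool goes at most 50 mm and 8.59 degrees, less where a joint would pass 70% of its speed; a pose out of reach is approached as far as the arm can. A call with a gripper value outside its range is refused whole. The fingers move at their own pace and stop on an object; "squeeze" is the grip in N (left out, the last holds). Time passes only in rows, so rows that repeat a pose let the fingers close. It gives the time, the measured TCP pose, the force, the opening and the grip force at its end, in the units of the state.
- r.get_state(): the state, without advancing time (a new reading comes with each control period).
- r.capture(name): name is "scene" or "top" or "wrist"; returns (picture, depth): 420x560x3 uint8, red, green, blue; 420x560 float32, m along the optical axis (not along the pixel's ray), 0 where there is no reading.
- r.get_calibration(name): a dict with "fov_y" (degrees; the focal length in pixels is half the picture's height over the tangent of half this angle, whatever the lens; pixels are square), "cx", "cy" (the principal point, pixels), "view" (4x4, takes a point from world to camera coordinates). Camera axes: x right, y down, z forward; pixel columns grow to the right and rows downward; lengths in m; the calibration is good to about 2 mm. A picture is of the moment at which its call begins: read the wrist's pose just before it. get_calibration takes no time and is no camera call; for the wrist camera it gives the pose at the moment of the call.
- r.close_job(): hands the job in; it is judged then, once.
The state is a dict: "time_s": time; "joints": joint angles; "qd": joint speeds; "joint_torque": joint torques, N m; "tcp_pos": TCP position; "eef_rot": TCP orientation; "contact_force": force on the tool from outside, world axes, zero at the start; "moment": the same for the moment, N m; "gripper_width": finger opening in m; "gripper_force": force on a finger pad.
Only numpy, scipy, OpenCV 4.12 (cv2) and the standard library are available. Lean on these libraries where they do the work, as an engineer would, in place of code of your own. Each camera call takes 0.05 s, during which the arm holds its last target. There are 200 camera calls.

## Working session

There is one attempt and no reset: what is moved stays moved. The work goes in short steps, Python scripts to look and compute and a tool call to move; the robot and the scene stay as the last step left them, time stands still between calls to the robot, and variables do not carry over. Pictures are saved under pics/ and viewed, at most 10 in all, crops included, and the job is handed in when it is done.

Besides the shell and the picture viewer there is one more tool, called after ">>>" as name(argument=value, ...), one argument or row to a line, values as JSON. carry_out: Moves the arm, as the interface text tells. Its arguments: {"type":"object","properties":{"deltas":{"type":"array"},"squeeze":{"type":"number"}},"required":["deltas"]}

```bash
mkdir -p pics; cat > h.py <<'E'
import numpy as np, cv2
from plant import r
def cal(n):
    c=r.get_calibration(n); f=210/np.tan(np.radians(c["fov_y"])/2)
    return f,c["cx"],c["cy"],np.array(c["view"])
def pts(d,C):
    f,cx,cy,V=C; v,u=np.mgrid[:420,:560]
    P=np.stack([(u-cx)/f*d,(v-cy)/f*d,d,np.ones_like(d)],-1)
    return (P@np.linalg.inv(V).T)[...,:3]
def proj(p,C):
    f,cx,cy,V=C; q=V@np.append(p,1); return np.array([f*q[0]/q[2]+cx,f*q[1]/q[2]+cy])
def ray(u,v,C,z):
    f,cx,cy,V=C; I=np.linalg.inv(V); d=I[:3,:3]@[(u-cx)/f,(v-cy)/f,1]; o=I[:3,3]
    return o+d*(z-o[2])/d[2]
E
python3 - <<'E'
from h import *
s=r.get_state(); print(s)
for n in("scene","top","wrist"):
    C=cal(n); im,d=r.capture(n); cv2.imwrite(f"pics/{n}0.png",im[...,::-1]); np.savez(f"pics/{n}0.npz",im=im,d=d)
    print(n,C[0],C[1],C[2],np.linalg.inv(C[3])[:3].round(3).tolist())
a=cv2.imread("pics/scene0.png");b=cv2.imread("pics/top0.png")
cv2.imwrite("pics/a.png",cv2.resize(a,(800,600)))
E
```

```text
{'time_s': 0.0, 'joints': array([ 8.11367102e+01,  2.05901929e+01,  6.33407603e-01, -2.02680548e-02,
       -7.01342835e+01, -1.65072587e+01]), 'qd': array([-0.04459635, -0.03371804,  0.02290513, -0.03377202,  0.07805332,
       -0.0029969 ]), 'joint_torque': array([-2.68888016e-04, -5.82726502e+01,  2.93058944e+01,  6.99716717e+00,
        6.95528928e-03, -1.82381032e-04]), 'tcp_pos': array([0.28902853, 0.60945334, 0.22563345]), 'eef_rot': array([ 1.79907271e+02, -7.61054098e-03, -2.53774449e+01]), 'contact_force': array([-0.21956333, -0.49350535,  0.2721328 ]), 'moment': array([0.04161915, 0.01576066, 0.0504903 ]), 'gripper_force': 0.0, 'gripper_width': 0.08763088954446821}
scene 439.5549600036256 280.02332411005244 207.58877887223326 [[0.667, -0.507, 0.546, 0.094], [-0.745, -0.455, 0.487, -0.278], [0.002, -0.732, -0.681, 0.729]]
top 539.4448761344271 275.91296765982827 204.00357030350636 [[0.006, -0.991, 0.133, 0.468], [-1.0, -0.003, 0.02, 0.156], [-0.019, -0.133, -0.991, 1.131]]
wrist 305.8571341744453 277.45405235183966 207.72616269675044 [[-0.429, -0.865, -0.261, 0.36], [-0.903, 0.411, 0.123, 0.576], [0.001, 0.288, -0.958, 0.385]]
```

View pics/a.png

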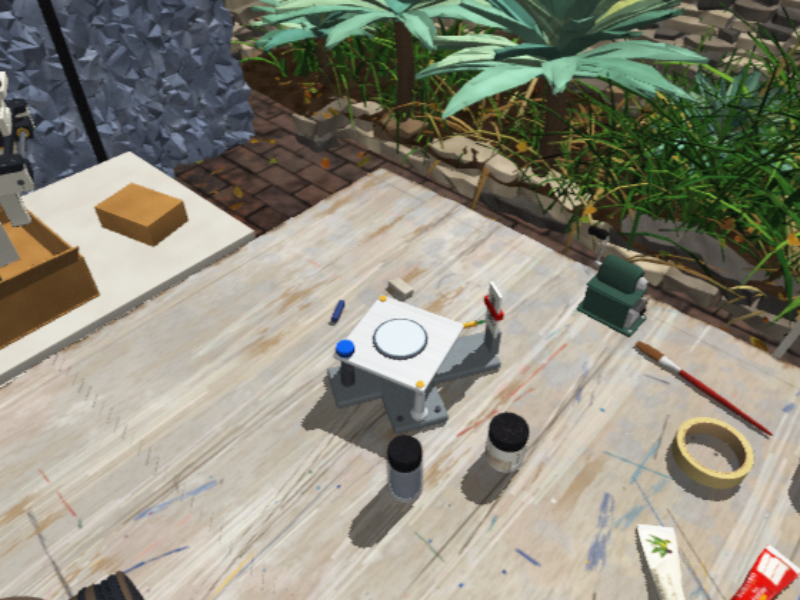

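View pics/top0.png

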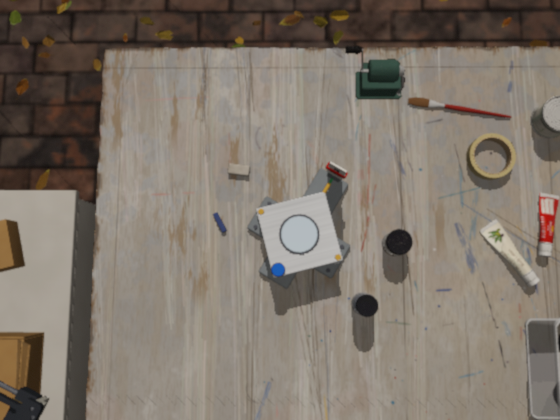

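The scene view (enlarged) shows the pad at (345,348) and the band at (493,305), with the pointer tip just left of the band and the jars at (405,468) and (508,440). In the top view the pad is at (278,270), the band at (337,170), the ink jar at (366,306) and the pastel at (220,223).

```bash
cat > m.py <<'E'
from h import *
def blob(m,near):
    n,l,s,c=cv2.connectedComponentsWithStats(m.astype(np.uint8))
    k=[i for i in range(1,n) if s[i,4]>12]; k=min(k,key=lambda i:np.hypot(*(c[i]-near)))
    return l==k,c[k],s[k]
def tri(u1,C1,u2,C2):
    A=[]
    for u,(f,cx,cy,V) in((u1,C1),(u2,C2)):
        K=np.array([[f,0,cx],[0,f,cy],[0,0,1]])@V[:3]; A+= [u[0]*K[2]-K[0],u[1]*K[2]-K[1]]
    x=np.linalg.svd(np.array(A))[2][3]; return x[:3]/x[3]
E
python3 - <<'E'
from m import *
near={"scene":dict(pad=(242,243),band=(345,214)),"top":dict(pad=(278,270),band=(337,170))}
cs={}
for n in near:
    z=np.load(f"pics/{n}0.npz"); im,d=z["im"],z["d"]; C=cal(n); P=pts(d,C); h=cv2.cvtColor(im,cv2.COLOR_RGB2HSV)
    M=dict(pad=(h[...,0]>100)&(h[...,0]<125)&(h[...,1]>180)&(h[...,2]>90),band=((h[...,0]<8)|(h[...,0]>172))&(h[...,1]>150)&(h[...,2]>80))
    for k in M:
        m,c,s=blob(M[k],near[n][k]); cs[n,k]=c,C; q=P[m&(d>0)]
        print(n,k,c.round(1),s,np.median(q,0).round(4),"z range",np.percentile(q[:,2],[5,50,95]).round(4))
for k in("pad","band"): print(k,tri(*cs["scene",k],*cs["top",k]).round(4))
im=cv2.imread("pics/scene0.png")[170:290,220:380]; cv2.imwrite("pics/b.png",cv2.resize(im,(800,600),interpolation=2))
E
```

```text
scene pad [241.3 243. ] [236 238  12  11 103] [0.48   0.168  0.0891] z range [0.0854 0.0891 0.0912]
scene band [345.3 216.8] [339 207  13  17  64] [0.665  0.0518 0.102 ] z range [0.0942 0.102  0.1047]
top pad [277.5 269.5] [272 264  12  12 116] [0.4797 0.1723 0.092 ] z range [0.0896 0.092  0.0955]
top band [334.2 170.8] [326 163  20  15  40] [0.6711 0.0658 0.1062] z range [0.1023 0.1062 0.1101]
pad [0.4813 0.1726 0.0846]
band [0.6747 0.0616 0.0888]
```

View pics/b.png

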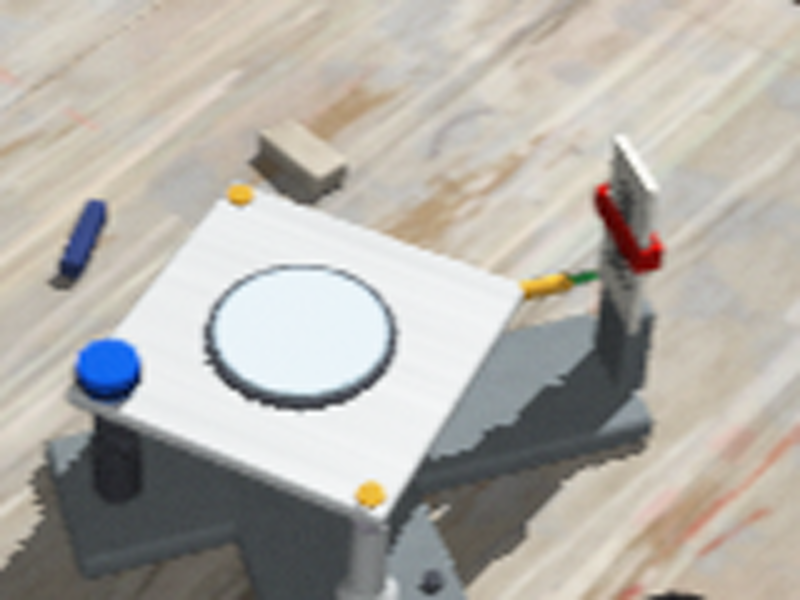

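The crop shows the pad, both yellow pivot dots, the glass, and the green pointer tip resting a bit below the red band.

```bash
python3 - <<'E'
from m import *
C={n:cal(n) for n in("scene","top")}; H={}
for n in C:
    z=np.load(f"pics/{n}0.npz"); H[n]=cv2.cvtColor(z["im"],cv2.COLOR_RGB2HSV)
def y(n,p):
    h=H[n]; return blob((h[...,0]>15)&(h[...,0]<30)&(h[...,1]>140)&(h[...,2]>120),p)[1]
a=(y("scene",(268,209)),y("top",(262,211))); b=(y("scene",(294,269)),y("top",(338,258)))
A=tri(a[0],C["scene"],a[1],C["top"]);B=tri(b[0],C["scene"],b[1],C["top"]); print(a,b,A,B)
v=A-B; print("len",np.linalg.norm(v[:2]),"mount x yaw",np.degrees(np.arctan2(v[1],v[0]))-90)
ctr=(A+B)/2; yaw=np.arctan2(v[1],v[0])-np.pi/2; ex=np.array([np.cos(yaw),np.sin(yaw),0])
pad=np.array([.480,.172,.091]); print("ctr",ctr,"pad rel",(pad-ctr)@ex,(pad-ctr)@[-ex[1],ex[0],0], "predicted pad", ctr-ex*.08)
# heights: intersect scene rays of red/green columns with mount-vertical plane
f,cx,cy,V=C["scene"]; I=np.linalg.inv(V); h=H["scene"]
def onplane(u,v,x):
    d=I[:3,:3]@[(u-cx)/f,(v-cy)/f,1]; o=I[:3,3]; p=o+d*((x-(o-ctr)@ex)/(d@ex)); return np.r_[(p-ctr)@[-ex[1],ex[0],0],p[2]]
m,_,_=blob(((h[...,0]<8)|(h[...,0]>172))&(h[...,1]>150)&(h[...,2]>80),(345,217))
for u in range(338,354):
    vs=np.where(m[:,u])[0]
    if len(vs): print(u,vs.min(),vs.max(),onplane(u,vs.min()-.5,.134).round(4),onplane(u,vs.max()+.5,.134).round(4))
g=(h[...,0]>40)&(h[...,0]<85)&(h[...,1]>90); vs,us=np.where(g[205:240,325:350]); 
for u_,v_ in zip(us+325,vs+205): print("g",u_,v_,onplane(u_,v_,.128).round(4))
w=r.get_state(); print(w["tcp_pos"],w["eef_rot"])
E
```

```text
(array([328.75, 226.75]), array([260.61538462, 211.38461538])) (array([293.64705882, 268.52941176]), array([337.5       , 256.71428571])) [0.63473072 0.16620414 0.02596492] [0.50646671 0.05669038 0.0773994 ]
len 0.16865622133729224 mount x yaw -49.508798635467514
ctr [0.57059871 0.11144726 0.05168216] pad rel -0.10487928199519075 -0.02958205028751634 predicted pad [0.51865221 0.17228771 0.05168216]
339 209 210 [ 0.3003 -0.1231] [ 0.2958 -0.1267]
340 207 211 [ 0.2875 -0.1035] [ 0.2765 -0.1124]
341 207 212 [ 0.2708 -0.0881] [ 0.2579 -0.0985]
342 211 216 [ 0.2463 -0.08  ] [ 0.2338 -0.0903]
343 212 217 [ 0.229  -0.0673] [ 0.2167 -0.0774]
344 214 218 [ 0.2102 -0.0566] [ 0.2002 -0.0649]
345 215 219 [ 0.1941 -0.0447] [ 0.1842 -0.0529]
346 217 223 [ 0.1766 -0.0348] [ 0.1631 -0.0461]
347 219 223 [ 0.1597 -0.0253] [ 0.1502 -0.0332]
348 220 223 [ 0.1452 -0.0145] [ 0.1378 -0.0207]
349 220 223 [ 0.133  -0.0025] [ 0.1257 -0.0087]
350 219 223 [0.123  0.0106] [0.114 0.003]
351 218 223 [0.1133 0.0233] [0.1027 0.0143]
g 334 225 [ 0.3167 -0.2063]
g 335 225 [ 0.2975 -0.1869]
g 336 225 [ 0.279  -0.1683]
g 337 225 [ 0.2613 -0.1505]
g 338 225 [ 0.2443 -0.1333]
g 335 226 [ 0.2952 -0.1888]
[0.28908204 0.60959602 0.22587775] [ 1.79931817e+02 -9.53994845e-03 -2.53712674e+01]
```

One pivot dot got confused with the pointer; I'll take the dots from the top rays at the plate height instead.

```bash
python3 - <<'E'
from m import *
C={n:cal(n) for n in("scene","top")}; H={n:cv2.cvtColor(np.load(f"pics/{n}0.npz")["im"],cv2.COLOR_RGB2HSV) for n in C}
A=ray(260.6,211.4,C["top"],.082);B=ray(337.5,256.7,C["top"],.082)
s=[ray(220+240/5,170+195/5,C["scene"],.082),ray(220+370/5,170+495/5,C["scene"],.082)]
print(A,B,s); A=(A+s[0])/2;B=(B+s[1])/2
v=A-B; ctr=(A+B)/2; yaw=np.arctan2(v[1],v[0])-np.pi/2; ex=np.array([np.cos(yaw),np.sin(yaw),0]);ey=np.array([-ex[1],ex[0],0])
print("yaw",np.degrees(yaw),"ctr",ctr,"len",np.linalg.norm(v))
padt=ray(277.5,269.5,C["top"],.090); print("pad top ray",padt,"pad scene ray",ray(241.3,243,C["scene"],.088),"pred",ctr-.08*ex)
f,cx,cy,V=C["scene"]; I=np.linalg.inv(V); h=H["scene"]
def on(u,v,x):
    d=I[:3,:3]@[(u-cx)/f,(v-cy)/f,1]; o=I[:3,3]; p=o+d*((x-(o-ctr)@ex)/(d@ex)); return np.r_[(p-ctr)@ey,p[2]].round(4)
m,_,_=blob(((h[...,0]<8)|(h[...,0]>172))&(h[...,1]>150)&(h[...,2]>80),(345,217))
for u in range(339,352):
    vs=np.where(m[:,u])[0]
    if len(vs): print(u,vs.min(),vs.max(),on(u,vs.min()-.5,.134),on(u,vs.max()+.5,.134))
g=(h[...,0]>40)&(h[...,0]<85)&(h[...,1]>90); vs,us=np.where(g[205:240,325:350]); print("g",[on(a+325,b+205,.125) for a,b in zip(us,vs)])
E
```

```text
[0.59352877 0.20709944 0.082     ] [0.50590445 0.05754107 0.082     ] [array([0.59184095, 0.20129403, 0.082     ]), array([0.50381703, 0.05252749, 0.082     ])]
yaw -30.488797749237822 ctr [0.5487728  0.12961551 0.082     ] len 0.17309683260440167
pad top ray [0.48059582 0.1732332  0.09      ] pad scene ray [0.48039256 0.16919614 0.088     ] pred [0.47983453 0.1702051  0.082     ]
339 209 210 [0.0143 0.1076] [0.0132 0.1029]
340 207 211 [0.0111 0.1161] [0.0083 0.1044]
341 207 212 [0.0069 0.1198] [0.0035 0.1059]
342 211 216 [0.0005 0.1144] [-0.0029  0.1004]
343 212 217 [-0.0042  0.1158] [-0.0076  0.102 ]
344 214 218 [-0.0094  0.1149] [-0.0123  0.1035]
345 215 219 [-0.0141  0.1164] [-0.0169  0.1049]
346 217 223 [-0.0192  0.1155] [-0.0233  0.0995]
347 219 223 [-0.0243  0.1147] [-0.0272  0.1033]
348 220 223 [-0.0288  0.1161] [-0.0312  0.107 ]
349 220 223 [-0.0327  0.1197] [-0.035   0.1107]
350 219 223 [-0.0359  0.1255] [-0.0388  0.1144]
351 218 223 [-0.0391  0.1312] [-0.0426  0.118 ]
g [array([0.0103, 0.0657]), array([0.0058, 0.07  ]), array([0.0014, 0.0742]), array([-0.0029,  0.0784]), array([-0.0073,  0.0826]), array([0.0053, 0.0675])]
```

>>> carry_out(
  deltas=[
    [0, [20, 17, 0], [0, 0, 0]],
    [0, [52, 45, 0], [0, 0, 0.02]],
    [0, [88, 77, 0], [0, 0, 0.04]],
    [0, [124, 108, 0], [0, 0, 0.06]],
    [0, [160, 140, 0], [0, 0, 0.08]],
    [0, [196, 171, 0], [0, 0, 0.089]],
    [0, [232, 202, 0], [0, 0, 0.089]],
    [0, [268, 234, 0], [0, 0, 0.089]],
    [0, [304, 265, 0], [0, 0, 0.089]],
    [0, [335, 292, 0], [0, 0, 0.089]],
    [0, [353, 308, 0], [0, 0, 0.089]],
    [0, [361, 315, 0], [0, 0, 0.089]],
  ],
)

```text
time_s: 1.35
tcp_pos: [0.4808, 0.1685, 0.2265]
eef_rot: [180.0, 0.0, -30.6]
contact_force: [-0.4, 0.4, -0.3]
gripper_width: 0.0015
gripper_force: 0.0
```

>>> carry_out(
  deltas=[
    [0, [0, 0, 20], [0, 0, 0]],
    [0, [0, 0, 45], [0, 0, 0]],
    [0, [0, 0, 70], [0, 0, 0]],
    [0, [0, 0, 90], [0, 0, 0]],
    [0, [0, 0, 100], [0, 0, 0]],
    [0, [0, 0, 100], [0, 0, 0]],
    [0, [0, 0, 100], [0, 0, 0]],
  ],
)

```text
time_s: 2.05
tcp_pos: [0.4808, 0.1711, 0.1272]
eef_rot: [-180.0, -0.0, -30.4]
contact_force: [-0.5, 0.3, 0.8]
gripper_width: 0.0005
gripper_force: 0.0
```

```bash
python3 - <<'E'
from h import *
s=r.get_state(); print(s["time_s"],s["tcp_pos"],s["eef_rot"],s["contact_force"],s["gripper_width"])
C=cal("wrist");W,_=r.capture("wrist"); S,d=r.capture("scene"); np.savez("pics/s1.npz",im=S,d=d)
S=cv2.resize(S[150:300,200:400,::-1],(800,600),interpolation=2); cv2.imwrite("pics/s1.png",S)
cv2.imwrite("pics/w1.png",W[...,::-1]); print(proj(np.array([.48,.171,.091]),C),proj(s["tcp_pos"],C))
E
```

```text
2.05 [0.48083831 0.17111625 0.12720731] [-1.79971792e+02 -2.66584901e-02 -3.04348595e+01] [-0.52041179  0.34040653  0.7513231 ] 0.0005157347253161339
[278.86820936 236.14605088] [278.16156266 258.97396052]
```

View pics/s1.png

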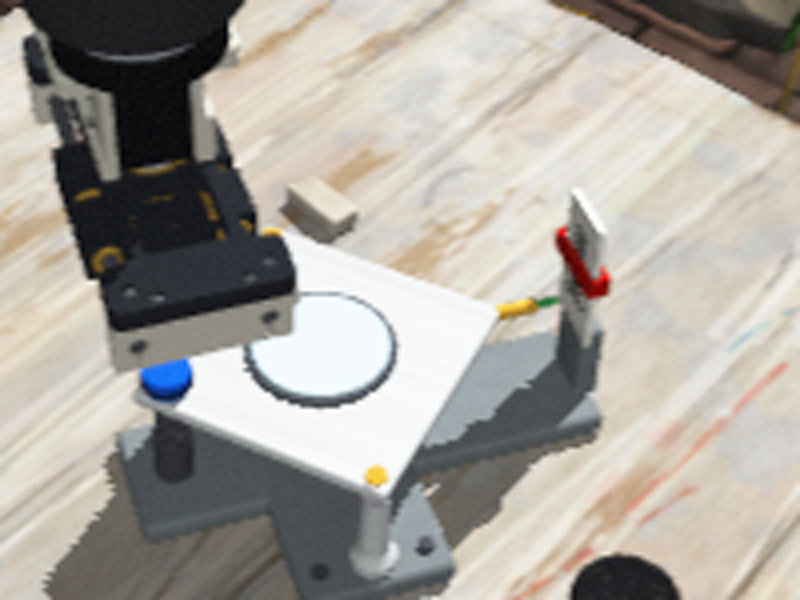

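View pics/w1.png

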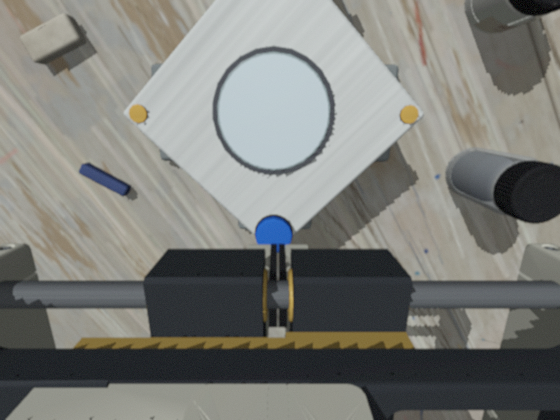

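The scene crop shows the tool over the pad with the band (580,265) and pointer tip (545,300) unobstructed. The wrist view shows the fingertips at (278,250) just above the pad (274,230), about 3 mm off to one side.

>>> carry_out(
  deltas=[
    [0, [0, -2, 10], [0, 0, 0]],
    [0, [0, -2, 22], [0, 0, 0]],
    [0, [0, -2, 30], [0, 0, 0]],
    [0, [0, -2, 34], [0, 0, 0]],
    [0, [0, -2, 36], [0, 0, 0]],
    [0, [0, -2, 38], [0, 0, 0]],
    [0, [0, -2, 40], [0, 0, 0]],
    [0, [0, -2, 42], [0, 0, 0]],
    [0, [0, -2, 44], [0, 0, 0]],
    [0, [0, -2, 44], [0, 0, 0]],
    [0, [0, -2, 44], [0, 0, 0]],
  ],
)

```text
time_s: 3.25
tcp_pos: [0.4812, 0.1725, 0.0827]
eef_rot: [-180.0, 0.0, -30.5]
contact_force: [-4.6, 1.0, 6.2]
gripper_width: 0.0007
gripper_force: 3.0
```

```bash
cat > look.py <<'E'
import sys
from m import *
s=r.get_state(); print(s["time_s"],s["tcp_pos"].round(4),s["contact_force"].round(2))
S,d=r.capture("scene"); cv2.imwrite(f"pics/{sys.argv[1]}.png",cv2.resize(S[160:280,290:450-0,::-1],(800,600),interpolation=2))
h=cv2.cvtColor(S,cv2.COLOR_RGB2HSV)
g=(h[...,0]>40)&(h[...,0]<88)&(h[...,1]>80);g[:190]=0;g[240:]=0;g[:,:320]=0;g[:,352:]=0
m,c,_=blob(((h[...,0]<8)|(h[...,0]>172))&(h[...,1]>150)&(h[...,2]>80),(345,217))
print("green",np.argwhere(g)[:,::-1].tolist(),"band",c)
E
python3 look.py s2
```

```text
3.25 [0.4812 0.1725 0.0827] [-4.57  1.03  6.18]
green [[338, 219], [334, 220], [335, 220], [336, 220], [337, 220], [338, 220], [335, 221], [336, 221]] band [344.97183099 216.71830986]
```

View pics/s2.png

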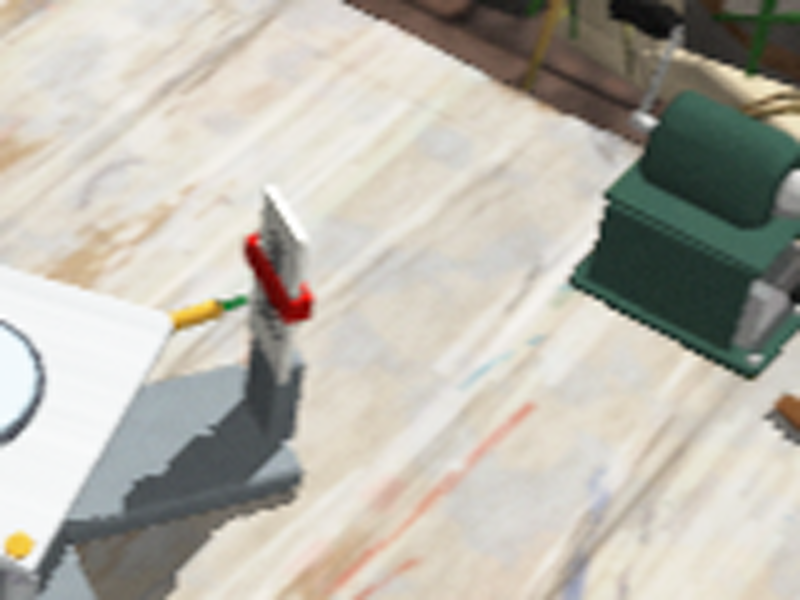

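The crop shows the green tip at crop (245,300), i.e. (339,220), still clearly below the band's front centre, at about crop (277,277).

```bash
python3 - <<'E'
from h import *
C=cal("scene"); a=np.radians(-30.5); ex=np.array([np.cos(a),np.sin(a),0]);ey=np.array([-ex[1],ex[0],0]); c=np.array([.549,.1305,0])
P=lambda x,y,z:proj(c+ex*x+ey*y+[0,0,z],C).round(1)
print("tip rest",P(.13,0,.075)); 
for t in(.08,.11,.14,.17,.2,.23):print("tip",t,P(.13*np.cos(t),0,.075+.13*np.sin(t)),P(.1*np.cos(t),0,.075+.1*np.sin(t)))
for z in(.089,.095,.101,.105): print("mark",z,P(.134,0,z),"corners",P(.134,.021,z+.006),P(.134,.021,z-.006),P(.134,-.021,z+.006),P(.134,-.021,z-.006))
print("scale top",P(.136,.0,.135), "post foot", P(.136,0,.014))
E
```

```text
tip rest [338.2 224.4]
tip 0.08 [338.5 221. ] [325.1 224.9]
tip 0.11 [338.5 219.7] [325.  223.9]
tip 0.14 [338.5 218.4] [325.  222.9]
tip 0.17 [338.4 217.1] [324.9 221.9]
tip 0.2 [338.2 215.9] [324.7 221. ]
tip 0.23 [338.  214.6] [324.5 220. ]
mark 0.089 [340.6 219.3] corners [336.9 210.6] [336.4 214.7] [345.  224.1] [344.4 228.2]
mark 0.095 [340.9 217.2] corners [337.2 208.5] [336.6 212.6] [345.3 222. ] [344.7 226.1]
mark 0.101 [341.2 215.1] corners [337.4 206.4] [336.9 210.6] [345.6 219.9] [345.  224.1]
mark 0.105 [341.4 213.7] corners [337.6 205. ] [337.1 209.2] [345.8 218.4] [345.2 222.7]
scale top [343.7 202.7] post foot [338.2 243.5]
```

>>> carry_out(
  deltas=[
    [0, [-1, 0, 0.5], [0, 0, 0]],
    [0, [-1.5, 0, 1.5], [0, 0, 0]],
    [0, [-1.5, 0, 2.5], [0, 0, 0]],
    [0, [-2, 0, 3.5], [0, 0, 0]],
    [0, [-2, 0, 4.5], [0, 0, 0]],
    [0, [-2, 0, 5], [0, 0, 0]],
    [0, [-2, 0, 5], [0, 0, 0]],
  ],
)

```text
time_s: 4.0
tcp_pos: [0.4806, 0.1731, 0.0782]
eef_rot: [-180.0, -0.1, -30.4]
contact_force: [-0.6, -2.7, 5.5]
gripper_width: 0.0003
gripper_force: 3.1
```

```bash
python3 look.py s3
```

```text
4.0 [0.4806 0.1731 0.0782] [-0.59 -2.7   5.54]
green [[337, 217], [338, 217], [334, 218], [335, 218], [336, 218], [337, 218], [334, 219]] band [344.97183099 216.71830986]
```

View pics/s3.png

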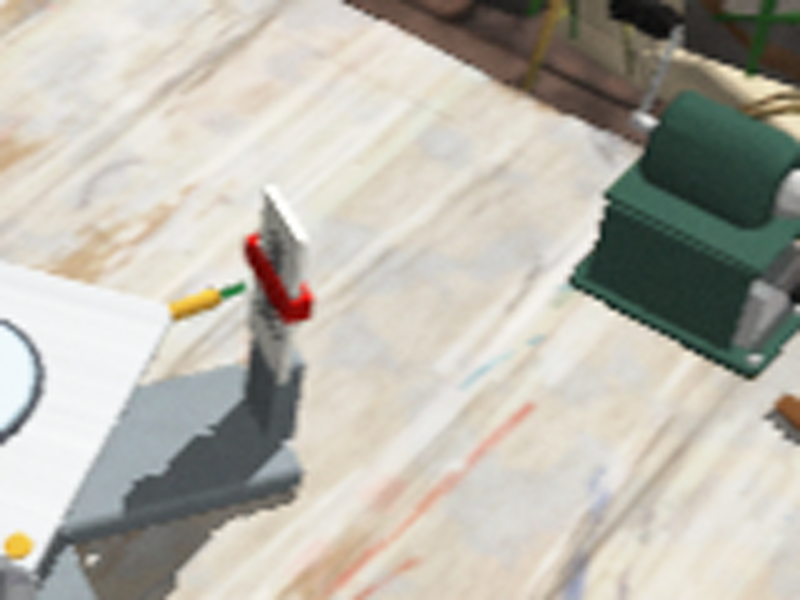

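The tip is at crop (243,286), i.e. v≈217.3, so tilt ≈0.18 and tip height ≈98–99 mm. The band centre works out at about 102 mm, so slightly more is needed.

>>> carry_out(
  deltas=[
    [0, [0, 0, 0.5], [0, 0, 0]],
    [0, [0, 0, 1], [0, 0, 0]],
    [0, [0, 0, 1.5], [0, 0, 0]],
    [0, [0, 0, 1.5], [0, 0, 0]],
  ],
)

```text
time_s: 4.45
tcp_pos: [0.4805, 0.1732, 0.0767]
eef_rot: [-180.0, -0.1, -30.4]
contact_force: [-0.3, -3.1, 7.2]
gripper_width: 0.0003
gripper_force: 3.4
```

```bash
sed -i 's/S\[160:280,290:450-0,::-1\]/S[195:231,320:368,::-1]/' look.py; python3 look.py s4; python3 - <<'E'
from h import *
T,d=r.capture("top"); C=cal("top"); P=pts(d,C); S,ds=r.capture("scene"); Q=pts(ds,cal("scene"))
h=cv2.cvtColor(S,cv2.COLOR_RGB2HSV); g=(h[...,0]>40)&(h[...,0]<88)&(h[...,1]>80);g[:190]=0;g[240:]=0;g[:,:320]=0;g[:,352:]=0
print("green depth z",Q[g][:,2].round(4)); m=((h[...,0]<8)|(h[...,0]>172))&(h[...,1]>150)&(h[...,2]>80); m[:200]=0;m[230:]=0;m[:,:335]=0;m[:,347:]=0
print("band z",np.sort(Q[m][:,2]).round(4))
E
```

```text
4.45 [0.4805 0.1732 0.0767] [-0.31 -3.12  7.17]
green [[337, 216], [338, 216], [335, 217], [336, 217], [337, 217], [334, 218], [335, 218]] band [344.97183099 216.71830986]
green depth z [0.1013 0.1003 0.0999 0.0997 0.1002 0.0977 0.0991 0.0986]
band z [0.0909 0.0928 0.0936 0.0943 0.0943 0.0945 0.0947 0.0948 0.0951 0.0951
 0.0953 0.0965 0.0976 0.0976 0.0977 0.0979 0.0987 0.0988 0.0989 0.0989
 0.099  0.0992 0.0998 0.0999 0.1    0.1001 0.1004 0.1006 0.1008 0.101
 0.1011 0.1014 0.1018 0.1029 0.1033 0.1035 0.1038 0.1041 0.1042 0.1043
 0.1043 0.1043 0.1046 0.1049 0.1051 0.1053 0.1054]
```

View pics/s4.png

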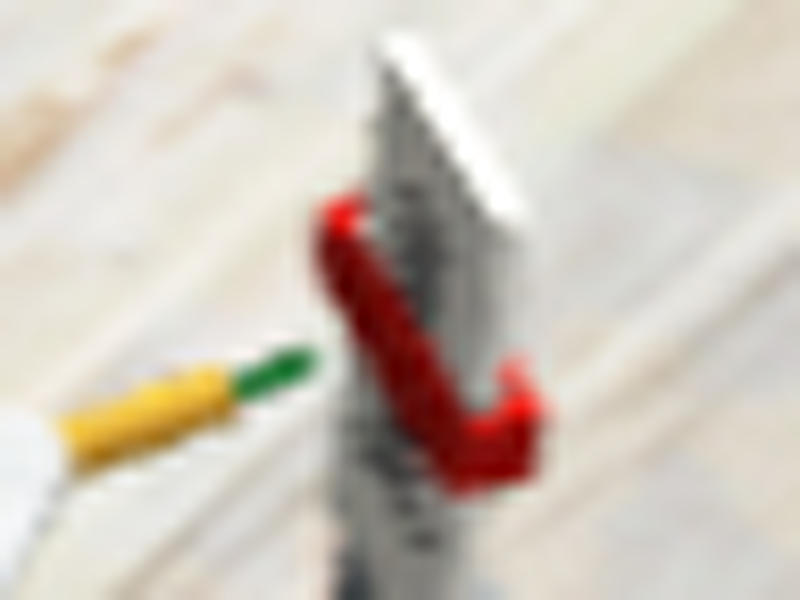

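The zoom shows the band's front centre at full-frame (343.1,216.1), height ≈99 mm by both ray and depth. The tip at (338.9,216.4) is ≈100.5 mm high, so it's inside and slightly above centre. I'll ease up a little and hold.

>>> carry_out(
  deltas=[
    [0, [0, 0, -0.7], [0, 0, 0]],
    [0, [0, 0, -0.7], [0, 0, 0]],
    [0, [0, 0, -0.7], [0, 0, 0]],
    [0, [0, 0, -0.7], [0, 0, 0]],
    [0, [0, 0, -0.7], [0, 0, 0]],
    [0, [0, 0, -0.7], [0, 0, 0]],
    [0, [0, 0, -0.7], [0, 0, 0]],
    [0, [0, 0, -0.7], [0, 0, 0]],
    [0, [0, 0, -0.7], [0, 0, 0]],
    [0, [0, 0, -0.7], [0, 0, 0]],
    [0, [0, 0, -0.7], [0, 0, 0]],
    [0, [0, 0, -0.7], [0, 0, 0]],
  ],
)

```text
time_s: 5.8
tcp_pos: [0.4806, 0.1732, 0.0775]
eef_rot: [-180.0, -0.1, -30.4]
contact_force: [-0.3, -2.6, 7.2]
gripper_width: 0.0004
gripper_force: 3.2
```

>>> carry_out(
  deltas=[
    [0, [0, 0, 0], [0, 0, 0]],
    [0, [0, 0, 0], [0, 0, 0]],
    [0, [0, 0, 0], [0, 0, 0]],
    [0, [0, 0, 0], [0, 0, 0]],
    [0, [0, 0, 0], [0, 0, 0]],
    [0, [0, 0, 0], [0, 0, 0]],
    [0, [0, 0, 0], [0, 0, 0]],
    [0, [0, 0, 0], [0, 0, 0]],
  ],
)

```text
time_s: 6.6
tcp_pos: [0.4805, 0.1731, 0.0774]
eef_rot: [-180.0, -0.1, -30.4]
contact_force: [-0.1, -2.3, 7.0]
gripper_width: 0.0004
gripper_force: 3.2
```

```bash
python3 look.py s5
```

```text
6.6 [0.4805 0.1731 0.0774] [-0.09 -2.27  6.96]
green [[336, 217], [337, 217], [338, 217], [334, 218], [335, 218], [336, 218]] band [345.01428571 216.72857143]
```

Held for 2 s inside the band. Next I release gently, straight up and outward.

>>> carry_out(
  deltas=[
    [0, [0, 0, -2], [0, 0, 0]],
    [0, [0, 0, -5], [0, 0, 0]],
    [0, [0.5, 0, -8], [0, 0, 0]],
    [0, [1, 0, -11], [0, 0, 0]],
    [0, [1, 0, -14], [0, 0, 0]],
    [0, [1, 0, -18], [0, 0, 0]],
    [0, [1, 0, -28], [0, 0, 0]],
    [0, [1, 0, -45], [0, 0, 0]],
    [0, [1, 0, -70], [0, 0, 0]],
    [0, [1, 0, -90], [0, 0, 0]],
    [0, [1, 0, -100], [0, 0, 0]],
    [0, [1, 0, -100], [0, 0, 0]],
  ],
)

```text
time_s: 7.85
tcp_pos: [0.4811, 0.1734, 0.1782]
eef_rot: [-179.8, -0.1, -30.5]
contact_force: [0.6, -0.2, -1.4]
gripper_width: 0.0006
gripper_force: 0.0
```

```bash
python3 look.py s6; python3 - <<'E'
from h import *
S,_=r.capture("scene"); cv2.imwrite("pics/s7.png",cv2.resize(S[130:380,180:430,::-1],(600,600)))
E
```

```text
7.85 [0.4811 0.1734 0.1782] [ 0.58 -0.16 -1.37]
green [[334, 225], [335, 225], [336, 225], [337, 225], [338, 225], [335, 226]] band [344.97183099 216.71830986]
```

View pics/s7.png

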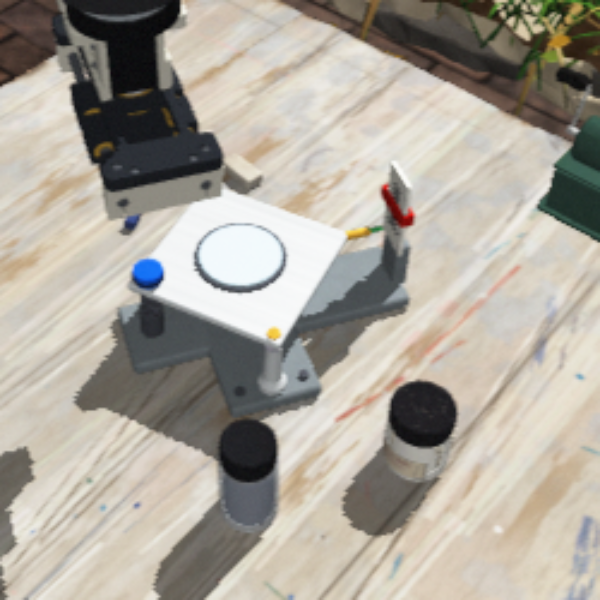

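The plate is level again: the green pixels match the start exactly and the band hasn't moved. The jars stand at (248,475) and (420,430), and the arm is clear.

```bash
python3 -c "
from plant import r
print(r.close_job())"
```

```text
the job is handed in; nothing more can be done
None
```

I pressed the pad until the pointer stood inside the red band by my camera measurements, held it there about 2 s and let go. The plate sprang back level, the band stayed put, the jars looked undisturbed, and the job is handed in (no verdict came back).

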